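Dip the pump's gauge rod and present it level for reading

ROBOT

A 7-joint arm with a two-finger parallel gripper is mounted at the origin on the work surface. World frame = base frame: x ahead of the robot, y to its left, z up, the work surface at z = 0. Lengths are in m, angles in rad, forces in N, time in s.
With the tool pointing down it reaches from about 0.425 to 0.875 m from the base axis. Payload 4.7 kg.
Tool frame: the origin (TCP) lies at the very end of the fingers, on their centre line; the grasp point (between the pads) lies 19 mm behind it; z points along the fingers, y is the line along which they close (so a half turn about z gives the same grasp; the last joint's range is limited). The gripper opens to 87 mm and grips with 3 to 60 N. Pads are 19 mm wide; open, the fingers measure 117 mm over their backs; the gripper's body (75 mm by 190 mm) begins 51 mm behind the grasp point.
Start: joints at [1.169, 0.321, -0.07, 1.45, 0.023, 1.371, -0.057], TCP at [0.263, -0.595, 0.202] pointing down, gripper open.
Joint ranges: [-2.86, 2.86], [-0.3, 2.09], [-1.38, 1.24], [0.06, 2.45], [-1.56, 4.7], [0.09, 2.05], [-2.69, 2.69]. Speed limits (rad/s): [2.57, 2.57, 3.14, 3.14, 3.14, 3.14, 3.14].

INTERFACE

Orientations are given as a rotation vector (axis times angle).
In Python, from bench import get_state, get_image, get_calibration, close_job gives the robot as it stands.
- The arm moves only by the shell command python3 -m crank 'ROWS' [FORCE]. ROWS is JSON, a list of rows, each a list of 5 numbers: the opening, from 0 (shut) to 1 (fully open), then the shift along the world's x, y, z in units of 0.2 m (1.0 is 0.2 m), then the turn about the world's z in units of 2 pi rad (1.0 is 2 pi rad). A call has 1 to 5 rows; each row is the pose to reach, as a shift and turn from the pose commanded when the call began, turning the shorter way round; what a row does not reach only later rows make up. A row lasts 1/8 s, in which the tool goes at most 62.5 mm and 10.7 degrees, less where a joint would pass 70% of its speed; a pose out of reach is approached as far as the arm can. A call with a number of a shift or a turn outside -1 to 1 is refused whole. A call with a gripper value outside its range is refused whole. The fingers move at their own pace and stop on an object; FORCE is the grip in N (left out, the last holds). Time passes only in rows, so rows that repeat a pose let the fingers close. It gives the time, the measured TCP pose, the force, the opening and the grip force at its end, in the units of the state.
- get_state(): the state, without advancing time (a new reading comes with each control period).
- get_image(name): name is "scene" or "top"; returns the picture (400x640x3 uint8, red, green, blue); there is no depth.
- get_calibration(name): a dict with "fovy" (degrees; the focal length in pixels is half the picture's height over the tangent of half this angle, whatever the lens; pixels are square), "cx", "cy" (the principal point, pixels), "k1" (the pictures are not rectified: a ray, as slopes to the right and down, at radius r is drawn at 1 + k1 r^2 times it, then the intrinsics apply), "R" (3x3) and "t" (3): a world point X has camera coordinates R X + t. Camera axes: x right, y down, z forward; pixel columns grow to the right and rows downward; lengths in m; the calibration is good to about 2 mm. A picture is of the moment at which its call begins. get_calibration takes no time and is no camera call.
- close_job(): hands the job in; it is judged then, once.
The state is a dict: "time": time; "joint_positions": joint angles; "qd": joint speeds; "joint_torque": joint torques, N m; "position": TCP position; "tool_rot": TCP orientation; "ft_force": force on the tool from outside, world axes, zero at the start; "torque": the same for the moment, N m; "grip_width": opening from 0.0 (shut) to 1.0 (fully open); "grip_force": force on a finger pad.
Only numpy, scipy, OpenCV 4.12 (cv2) and the standard library are available. Lean on these libraries where they do the work, as an engineer would, in place of code of your own. Each camera call takes 0.05 s, during which the arm holds its last target. There are 200 camera calls.

TASK

Check the bench vacuum pump: take the gauge rod by its handle from the wooden rest, slide it gently all the way into the pump's slanted guide tube until its collar stops on the mouth, and draw it fully out again. Then present it for reading: finish holding the rod in the gripper, level and still, with its tip over the middle of the white board and about a hand's breadth above it, touching nothing else. Do not put it down, and leave the cup, glue bottle and clamp alone.

Things in the scene. Friction and masses are not known exactly. Their poses are not given: they have to be found in the camera images.
- gauge_rod: The loose gauge rod, 55-110 g. Origin on its axis at the collar's stop face; x runs to the tip, z up as it lies. Steel rod 8 mm thick, round end, x 0 to 110 mm; black round collar 34 mm across, x -8 to 0; black flat-sided handle 16 mm wide (y), 22 mm high (z), x -78 to -8. It starts level in the rest, axis 60 mm above the bench, tip roughly towards the robot.
- rod_handle (a point): Centre of the gauge rod's handle, half-way up, 43 mm behind the collar's stop face; same axes as the rod. Good place to grip from above, across the 16 mm width; both sides are free there.
- rod_tip (a point): End of the gauge rod, 110 mm beyond the collar's stop face; same axes as the rod.
- rod_collar (a point): Centre of the collar's stop face; same axes as the rod.
- rest: Fixed wooden rest, base 190 x 60 x 12 mm; axes as the lying rod's, origin on the bench below the collar face (within 3 mm). Two posts (x = 25 and 90 mm, 36 mm wide, tops 68 mm high) hold the rod in open-topped notches 12 mm wide; a post 12 mm square at x = -68 bears the handle's rear end. Lift the rod straight up 20 mm or more to free it.
- pump: Fixed grey ribbed vacuum pump on a foot plate. Origin at bench level under the middle of its grey case, z up; case 120 x 120 mm, 135 mm high; dark motor on the case's -x side, out to x = -200 mm, 132 mm high. The guide tube sticks out of the +x side, which faces the middle of the bench (to the robot's right).
- tube_mouth (a point): Centre of the rim of the pump's steel guide tube, 148 mm above the bench. z points out along the tube's axis, rising 35 degrees above level away from the pump; y is level. Rim 31 mm across; funnel 25 mm wide at the rim, narrowing over 14 mm to a straight bore 13 mm wide, 120 mm deep in all: the rod does not bottom, its collar stops on the rim.
- board: White laminate board lying on the bench, fixed, 140 by 140 by 16 mm; origin under its middle.
- board_middle (a point): Middle of the white board's upper face, 16 mm above the bench.
- cup: White ceramic cup standing on the bench, 72 mm across, 78 mm high; origin under its middle. Bystander.
- glue_bottle: White glue bottle with a cap and nozzle, standing, 70 mm across, 160 mm high; origin under its middle. Bystander.
- clamp: Small grey spring clamp lying on the bench, 105 by 42 mm, 22 mm high; origin under its middle. Bystander.
Not all that is in view belongs to the job. Of the things that look like the gauge_rod, the largest one is meant. Of the things like the board, leave any that is pink; of the rest the larger one is meant.

How it is judged:
On the way, in this order (a step that is already met when the one before it is completed fails the run):
1. the rod is fully in the guide tube, its collar stopped on the mouth, with the gripper holding it (z of rod_collar in the frame of tube_mouth below 0.003 m and distance between rod_collar and tube_mouth below 0.008 m and angle between the x axis of rod_collar and the z axis of tube_mouth, either way round below 0.12 rad and contact force between the fingers and gauge_rod above 1 N), for 0.2 s.
2. the rod is drawn fully out of the tube, held by the gripper (z of rod_tip in the frame of tube_mouth above 0.003 m and contact force between the fingers and gauge_rod above 1 N and contact force between gauge_rod and pump below 0.05 N), for 0.1 s.
At the end, for the whole second after the job is handed in: The rod is held in the gripper and still (under 20 mm/s), touching nothing else, its axis within about 10 degrees of level, its tip within 50 mm horizontally of the board's middle and 50 to 200 mm above the board (contact force between the fingers and gauge_rod above 1 N and angle between rod_tip's own x axis and vertical between 1.4 and 1.74 rad and horizontal distance between rod_tip and board_middle below 0.05 m and height (world z) of rod_tip between 0.066 and 0.216 m and linear speed of gauge_rod below 0.02 m/s and angular speed of gauge_rod below 0.15 rad/s and contact force between gauge_rod and pump below 0.05 N and contact force between gauge_rod and rest below 0.05 N and contact force between gauge_rod and board below 0.05 N and contact force between gauge_rod and cup below 0.05 N and contact force between gauge_rod and glue_bottle below 0.05 N and contact force between gauge_rod and clamp below 0.05 N); the arm keeps its last pose, push and grip.
It fails at once if the rod is forced against the pump with more than 40 N (contact force between gauge_rod and pump above 40 N).
It fails at once if the cup is moved by more than 30 mm (distance of cup from where it was at the start of the episode above 0.03 m).
It fails at once if the glue bottle is moved by more than 30 mm (distance of glue_bottle from where it was at the start of the episode above 0.03 m).
It fails at once if the clamp is moved by more than 30 mm (distance of clamp from where it was at the start of the episode above 0.03 m).
It also fails if it takes over 64 s, if anything falls off the work surface, if the arm or the gripper's body presses on something with over 40 N, if the wrist force passes 120 N, or if a joint passes its speed limit or range.

## Working session

There is one attempt and no reset: what is moved stays moved. The work goes in short steps, Python scripts to look and compute and a shell command to move; the robot and the scene stay as the last step left them, time stands still between calls to the robot, and variables do not carry over. Pictures are saved under pics/ and viewed, at most 10 in all, crops included, and the job is handed in when it is done.

```bash
ls; mkdir -p pics
python3 - <<'E'
from bench import *
import cv2,numpy as np
s=get_state();print({k:np.round(v,3).tolist() for k,v in s.items()})
for n in("scene","top"):
    im=get_image(n);cv2.imwrite(f"pics/{n}0.png",im[:,:,::-1]);c=get_calibration(n);print(n,{k:np.round(v,3).tolist() for k,v in c.items()}, "cam pos",np.round(-np.array(c["R"]).T@np.array(c["t"]),3))
E
```

```text
pics
{'time': 0.0, 'joint_positions': [1.169, 0.322, -0.07, 1.452, 0.023, 1.371, -0.057], 'qd': [0.001, -0.0, 0.003, 0.001, 0.0, -0.001, 0.0], 'joint_torque': [0.0, -49.129, -0.404, -31.253, -0.064, 0.044, 0.0], 'position': [0.262, -0.594, 0.201], 'tool_rot': [-3.072, -0.648, 0.001], 'ft_force': [-0.158, -0.128, 0.465], 'torque': [0.017, -0.019, 0.012], 'grip_force': 0.0, 'grip_width': 1.002}
scene {'fovy': 44.419, 'cx': 315.38, 'cy': 194.62, 'k1': 0.033, 'R': [[0.521, 0.853, 0.011], [0.683, -0.409, -0.605], [-0.512, 0.323, -0.796]], 't': [-0.168, -0.282, 1.764]} cam pos [ 1.183 -0.542  1.235]
top {'fovy': 43.625, 'cx': 324.177, 'cy': 196.473, 'k1': 0.014, 'R': [[0.018, -1.0, 0.017], [-0.993, -0.02, -0.113], [0.113, -0.015, -0.993]], 't': [-0.102, 0.512, 1.578]} cam pos [ 0.331 -0.067  1.628]
```

View pics/top0.png

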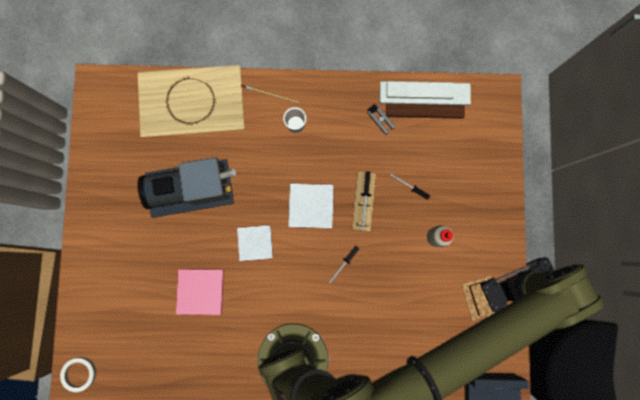

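View pics/scene0.png

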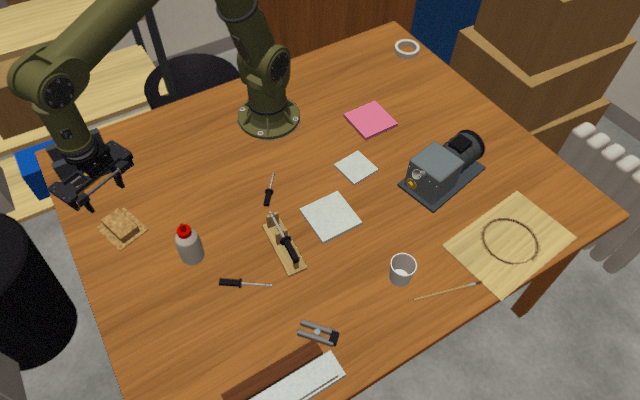

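Top view: rod-like things are the one in the rest (366,200), and two loose tools at (410,187) and (344,264). The one in the rest is the largest and lies in the wooden rest, so it is the one meant. White boards: (311,206) and (255,243), pink (200,292); the larger white one, at (311,206), is meant. Pump tube mouth is near (233,174). I'll confirm in one enlarged crop.

```bash
cat > h.py <<'E'
import numpy as np,cv2
from bench import *
def K(n):
    c=get_calibration(n);f=200/np.tan(np.radians(c["fovy"]/2))
    return np.array([[f,0,c["cx"]],[0,f,c["cy"]],[0,0,1]]),np.array([c["k1"],0,0,0,0.]),np.array(c["R"]),np.array(c["t"])
def ray(n,uv):
    k,d,R,t=K(n);p=cv2.undistortPoints(np.array([[uv]],float),k,d)[0,0]
    return -R.T@t,R.T@np.array([*p,1.])
def plane(n,uv,z):
    o,d=ray(n,uv);return o+d*(z-o[2])/d[2]
def tri(a,b):
    A=[];B=[]
    for n,uv in(("top",a),("scene",b)):
        o,d=ray(n,uv);d/=np.linalg.norm(d);P=np.eye(3)-np.outer(d,d);A.append(P);B.append(P@o)
    return np.linalg.lstsq(np.vstack(A),np.hstack(B),rcond=None)[0]
def proj(n,X):
    k,d,R,t=K(n);return cv2.projectPoints(np.array([X],float),cv2.Rodrigues(R)[0],t,k,d)[0][0,0]
E
python3 - <<'E'
import cv2,numpy as np
t=cv2.imread("pics/top0.png");s=cv2.imread("pics/scene0.png")
def c(im,u,v,w,h,k=6):return cv2.resize(im[v:v+h,u:u+w],None,fx=k,fy=k,interpolation=cv2.INTER_CUBIC)
a=np.hstack([c(t,205,150,60,50),c(t,340,165,60,50)]);b=np.hstack([c(s,395,150,60,50),c(s,255,205,60,50)])
b2=c(s,255,205,60,70,6)
cv2.imwrite("pics/crop.png",np.vstack([a,b])[:, :])
E
```

```text
(no output)
```

View pics/crop.png

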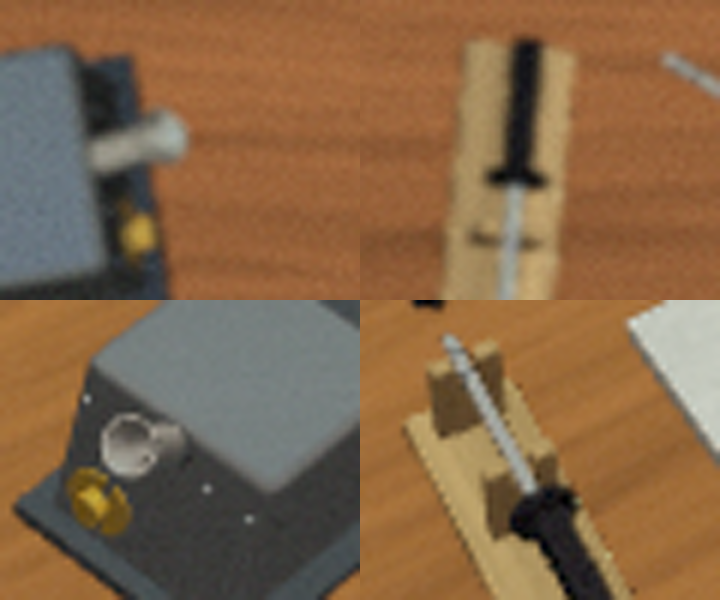

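Run:
```python
from h import *
r=lambda x:np.round(x,4)
print("mouth tri",r(tri((233.7,172.8),(416.7,174.2))),"plane",r(plane("top",(233.7,172.8),.148)),r(plane("scene",(416.7,174.2),.148)))
a,b=plane("top",(216.7,158.3),.135),plane("top",(222.2,195.3),.135);d=a-b;print("case edge",r(a),r(b),"tube yaw from edge",np.degrees(np.arctan2(-d[0],d[1])), np.degrees(np.arctan2(d[1],d[0])))
# masks
for n in("top","scene"):
    im=cv2.imread(f"pics/{n}0.png");hsv=cv2.cvtColor(im,cv2.COLOR_BGR2HSV)
    m=((hsv[...,1]<40)&(hsv[...,2]>165)).astype(np.uint8)
    for c in cv2.findContours(m,cv2.RETR_EXTERNAL,2)[0]:
        if cv2.contourArea(c)>700:
            M=cv2.moments(c);u=(M["m10"]/M["m00"],M["m01"]/M["m00"]);print(n,"white",r(u),cv2.contourArea(c),r(plane(n,u,.016)))
    u0,v0,w,h=(352,165,30,40) if n=="top" else (275,225,30,45)
    k=(im[v0:v0+h,u0:u0+w].max(2)<60).astype(np.uint8)
    nn,l,st,ce=cv2.connectedComponentsWithStats(k);i=1+np.argmax(st[1:,4])
    p=np.argwhere(l==i)[:,::-1]+[u0,v0];mean=p.mean(0);w_,V=np.linalg.eigh(np.cov(p.T.astype(float)));e=V[:,1];q=(p-mean)@e
    print(n,"black",st[i],r(mean),"ends",r(mean+e*q.min()),r(mean+e*q.max()))
    for s in(q.min(),q.max()):print(r(plane(n,mean+e*s,.06)))
print("collar",r(plane("top",(366,195.3),.06)),"rear",r(plane("top",(368,171.7),.06)))
print("tube base", r(plane("top",(205+95/6,150+158/6),.115)))
```

```text
mouth tri [0.5684 0.1851 0.1467] plane [0.5656 0.1813 0.148 ] [0.5709 0.1883 0.148 ]
case edge [0.6109 0.2363 0.135 ] [0.4988 0.2152 0.135 ] tube yaw from edge -79.33609273977144 10.663907260228566
top white [ 76.4609 374.6816] 812.5 [-0.0523  0.6606  0.016 ]
top white [254.3345 242.6891] 1012.5 [0.3615 0.129  0.016 ]
top white [310.5668 205.5164] 1778.5 [ 0.4846 -0.0486  0.016 ]
top white [424.4419  92.5148] 1759.0 [ 0.8703 -0.42    0.016 ]
top black [10  7  8 24 92] [366.3696 184.4674] ends [367.6042 171.9609] [365.2977 195.3255]
[ 0.5911 -0.2281  0.06  ]
[ 0.5162 -0.2214  0.06  ]
scene white [304.5161 379.5397] 1832.5 [ 0.8652 -0.3628  0.016 ]
scene white [330.2043 215.6134] 1639.5 [ 0.4902 -0.0504  0.016 ]
scene white [355.6915 166.4444] 705.5 [0.3679 0.1263 0.016 ]
scene black [  5  11  19  28 201] [289.4229 248.1542] ends [283.4406 236.8233] [296.7911 262.1103]
[ 0.5087 -0.2206  0.06  ]
[ 0.5984 -0.229   0.06  ]
collar [ 0.5163 -0.2236  0.06  ] rear [ 0.592  -0.2294  0.06  ]
tube base [0.5591 0.2255 0.115 ]
```

```bash
python3 -m crank '[[1,0,0,0.3,0.03],[1,0.2,0.2,0.4,0.06],[1,0.4,0.45,0.4,0.09],[1,0.6,0.7,0.4,0.12],[1,0.75,0.9,0.4,0.14]]'; python3 -m crank '[[1,0.1,0.2,0,0.03],[1,0.3,0.4,0,0.06],[1,0.5,0.6,0,0.09],[1,0.6,0.8,0,0.12],[1,0.7,0.9,0,0.14]]'; python3 -m crank '[[1,0,0,0,0.03],[1,0,0,0,0.06],[1,0,0,0,0.09],[1,0,0,0,0.12],[1,0,0,0,0.14]]'
python3 - <<'E'
from h import *
s=get_state();print(s["position"],s["joint_positions"],s["time"])
from scipy.spatial.transform import Rotation as R
y=R.from_rotvec(s["tool_rot"]).as_matrix()[:,1];print(np.degrees(np.arctan2(y[1],y[0])))
E
```

```text
time: 0.72
position: [0.414, -0.4121, 0.2815]
tool_rot: [-2.499, -1.903, -0.001]
ft_force: [0.4, -1.0, 0.5]
grip_width: 1.003
grip_force: 0.0
time: 1.35
position: [0.5535, -0.2313, 0.2816]
tool_rot: [-1.448, -2.787, -0.001]
ft_force: [-0.3, -1.0, -0.2]
grip_width: 1.001
grip_force: 0.0
time: 1.98
position: [0.5522, -0.2347, 0.2812]
tool_rot: [-0.129, -3.138, -0.001]
ft_force: [0.1, 0.2, -0.6]
grip_width: 0.998
grip_force: 0.0
[ 0.55221849 -0.2346614   0.28121605] [ 0.87137623  0.24054602 -0.62166345  1.43631173  0.13914226  1.51005971
  1.74337598] 1.975
85.28699659943258
```

```bash
python3 -m crank '[[0.6,0.03,0.04,-0.25,0],[0.6,0.03,0.04,-0.5,0],[0.6,0.03,0.04,-0.75,0],[0.6,0.03,0.04,-0.9,0],[0.6,0.03,0.04,-0.9,0]]'
python3 - <<'E'
from h import *
a=get_image("top");b=get_image("scene");s=get_state();print(s["position"])
c=lambda im,u,v:cv2.resize(im[v:v+60,u:u+65,::-1],None,fx=6,fy=6,interpolation=cv2.INTER_CUBIC)
cv2.imwrite("pics/g1.png",np.hstack([c(a,335,160),c(b,255,205)]))
E
```

```text
time: 2.6
position: [0.5561, -0.2259, 0.0988]
tool_rot: [-0.136, -3.133, -0.004]
ft_force: [0.5, -0.2, 0.5]
grip_width: 0.613
grip_force: 0.0
[ 0.55903552 -0.2267439   0.10261694]
```

View pics/g1.png

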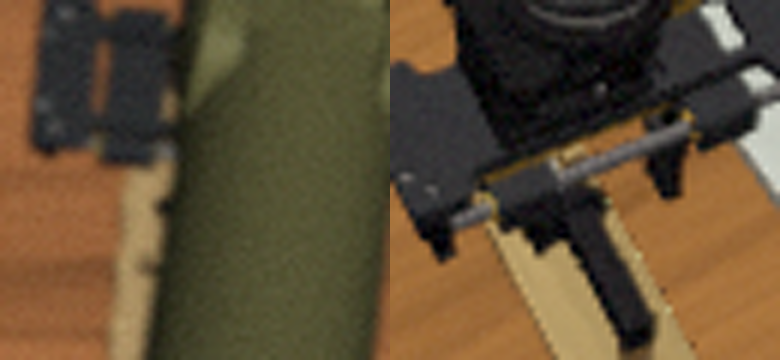

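The handle's rear end (scene ≈ (291,246)) lies between the two fingers at (265,246) and (302,237); descending is safe.

```bash
python3 -m crank '[[0.6,0,0,-0.15,0],[0.6,0,0,-0.25,0],[0.6,0,0,-0.305,0],[0.6,0,0,-0.305,0],[0.3,0,0,-0.305,0]]' 8; python3 -m crank '[[0.1,0,0,0,0],[0.1,0,0,0,0],[0.1,0,0,0,0],[0.1,0,0,0,0],[0.1,0,0,0,0]]'
```

```text
time: 3.32
position: [0.5592, -0.2268, 0.0417]
tool_rot: [0.136, 3.137, -0.001]
ft_force: [0.1, 0.6, 0.3]
grip_width: 0.548
grip_force: 0.0
time: 3.95
position: [0.5587, -0.2266, 0.0409]
tool_rot: [0.136, 3.138, 0.0]
ft_force: [-1.4, 0.9, 0.6]
grip_width: 0.184
grip_force: 7.9
```

```bash
python3 -m crank '[[0.1,0,0,0,0],[0.1,0,0,0.1,0],[0.1,0,0,0.3,0],[0.1,0,0,0.6,0],[0.1,0,0,0.8,0]]' 20; python3 -m crank '[[0.1,0,0.1,0.1,-0.03],[0.1,0,0.3,0.2,-0.06],[0.1,0.05,0.5,0.2,-0.08],[0.1,0.1,0.6,0.2,-0.1],[0.1,0.1,0.7,0.2,-0.12]]';  python3 -m crank '[[0.1,0,0.1,0,-0.03],[0.1,0.05,0.2,0,-0.06],[0.1,0.1,0.3,0,-0.087],[0.1,0.1,0.3,0,-0.087],[0.1,0.1,0.3,0,-0.087]]'
python3 - <<'E'
from h import *
a=get_image("top");b=get_image("scene");s=get_state();print(s["position"],s["joint_positions"])
p=s["position"];print([proj(n,p).round().tolist() for n in("top","scene")])
from scipy.spatial.transform import Rotation as R
y=R.from_rotvec(s["tool_rot"]).as_matrix()[:,1];print(np.degrees(np.arctan2(y[1],y[0])))
cv2.imwrite("pics/f1.png",cv2.resize(b[120:280,240:480,::-1],None,fx=3,fy=3,interpolation=cv2.INTER_CUBIC));cv2.imwrite("pics/f1t.png",a[:,:,::-1]);
E
```

```text
time: 4.58
position: [0.5595, -0.2267, 0.2052]
tool_rot: [0.136, 3.135, -0.003]
ft_force: [0.5, -0.7, -0.4]
grip_width: 0.183
grip_force: 19.8
time: 5.2
position: [0.579, -0.0853, 0.2421]
tool_rot: [1.286, 2.865, 0.001]
ft_force: [0.7, 0.1, -1.5]
grip_width: 0.179
grip_force: 19.8
time: 5.82
position: [0.5982, -0.0278, 0.2413]
tool_rot: [2.005, 2.417, -0.001]
ft_force: [-0.3, -0.0, -0.6]
grip_width: 0.179
grip_force: 19.8
[ 0.59822808 -0.02826864  0.24103859] [ 0.50258139  0.24473316 -0.59808303  1.5081741   0.13910592  1.43129076
  0.08225598]
[[303.0, 158.0], [363.0, 192.0]]
10.49860765087687
```

View pics/f1.png

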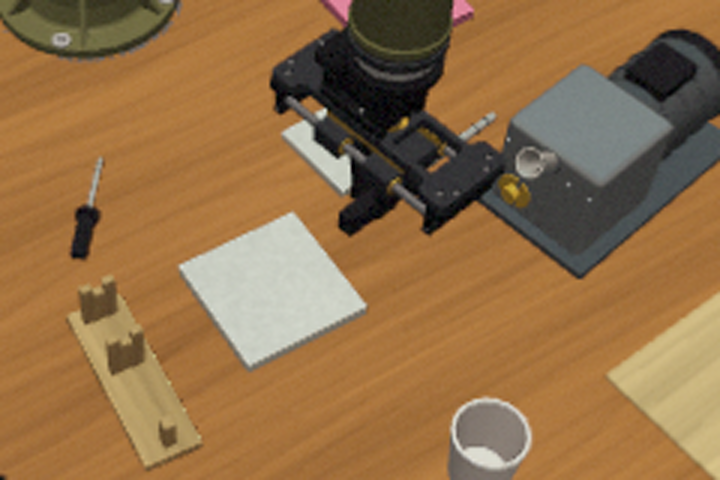

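```bash
cat >> h.py <<'E'
from scipy.spatial.transform import Rotation
def grasp():
    s=get_state();R=Rotation.from_rotvec(s["tool_rot"]).as_matrix();p=s["position"]-.019*R[:,2]
    y=np.arctan2(R[1,1],R[0,1]);return p,y+np.pi/2
def tips(L=.153):
    g,w=grasp()
    for d in range(-20,61,10):
        c=np.radians(d);print(d,[proj(n,g+L*np.array([np.cos(c)*np.cos(w),np.cos(c)*np.sin(w),-np.sin(c)])).round(1).tolist() for n in("scene","top")])
E
python3 -c "
from h import *
print(grasp());tips()"
python3 -m crank '[[0.1,0,0,0,0],[0.1,0,0,0,0],[0.1,0,0,0,0]]' 3
python3 - <<'E'
from h import *
b=get_image("scene");cv2.imwrite("pics/f2.png",cv2.resize(b[120:280,240:480,::-1],None,fx=3,fy=3,interpolation=cv2.INTER_CUBIC))
E
```

```text
(array([ 0.59822783, -0.02825168,  0.26003858]), np.float64(1.7540315971777654))
-20 [[405.2, 145.2], [249.5, 161.1]]
-10 [[405.4, 150.7], [248.2, 163.2]]
0 [[404.4, 157.0], [248.6, 165.1]]
10 [[402.3, 164.0], [250.7, 166.6]]
20 [[399.1, 171.4], [254.2, 167.8]]
30 [[395.1, 179.1], [259.1, 168.6]]
40 [[390.3, 186.9], [265.0, 169.0]]
50 [[384.8, 194.5], [271.9, 169.0]]
60 [[378.8, 201.9], [279.4, 168.7]]
time: 6.3
position: [0.5985, -0.0269, 0.2408]
tool_rot: [2.009, 2.415, -0.0]
ft_force: [-0.6, 0.2, -1.3]
grip_width: 0.186
grip_force: 3.0
```

View pics/f2.png

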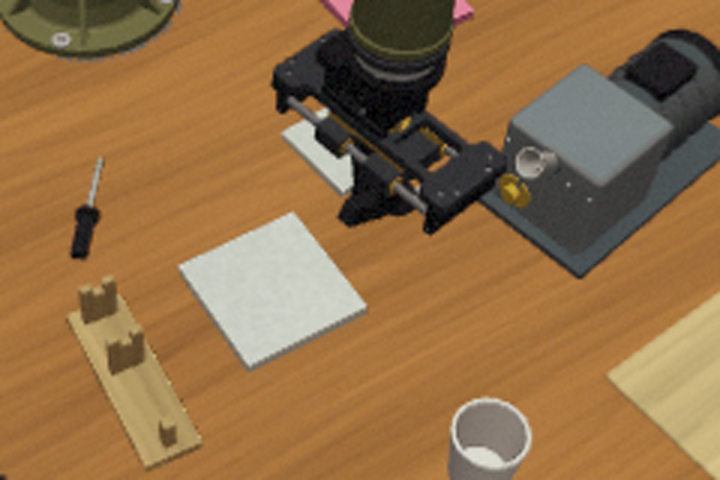

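```bash
python3 -m crank '[[0.1,0,0,0,0]]' 20
python3 - <<'E'
from h import *
a=get_image("top");b=get_image("scene");print(grasp());tips()
c=lambda im,u,v:cv2.resize(im[v:v+70,u:u+80,::-1],None,fx=5,fy=5,interpolation=cv2.INTER_CUBIC)
cv2.imwrite("pics/f3.png",np.hstack([c(a,235,130),c(b,345,145)]))
E
```

```text
time: 6.48
position: [0.5985, -0.0267, 0.2408]
tool_rot: [2.009, 2.416, 0.0]
ft_force: [0.1, 0.3, -1.0]
grip_width: 0.182
grip_force: 20.0
(array([ 0.59853855, -0.02659848,  0.2597694 ]), np.float64(1.7542840833647324))
-20 [[405.7, 145.1], [248.9, 161.0]]
-10 [[405.9, 150.5], [247.6, 163.1]]
0 [[404.9, 156.9], [248.1, 165.0]]
10 [[402.8, 163.9], [250.1, 166.5]]
20 [[399.7, 171.3], [253.7, 167.7]]
30 [[395.6, 179.0], [258.5, 168.5]]
40 [[390.8, 186.7], [264.5, 168.9]]
50 [[385.3, 194.4], [271.3, 168.9]]
60 [[379.3, 201.8], [278.9, 168.6]]
```

View pics/f3.png

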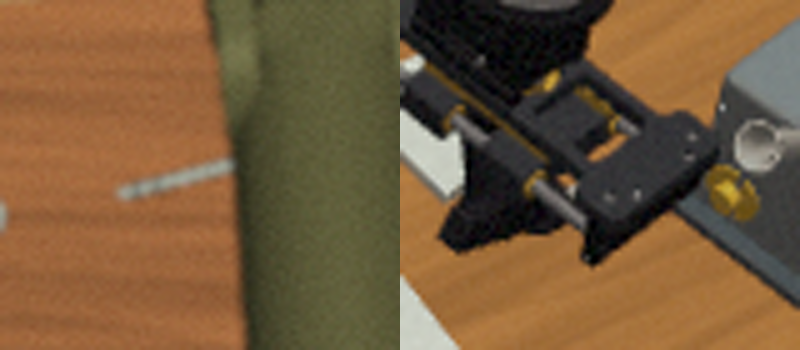

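Top view: the tip shows at (258.6,168.8), i.e. the rod droops about 30°, which is nearly the tube's slope. Moving the tip to 30 mm before the mouth.

```bash
python3 -m crank '[[0.1,0,0.07,-0.02,0],[0.1,-0.01,0.15,-0.05,0],[0.1,-0.01,0.23,-0.07,0.001],[0.1,-0.01,0.29,-0.09,0.001],[0.1,-0.01,0.29,-0.09,0.001]]' 20
python3 - <<'E'
from h import *
a=get_image("top");b=get_image("scene");print(grasp());tips()
c=lambda im,u,v:cv2.resize(im[v:v+60,u:u+60,::-1],None,fx=6,fy=6,interpolation=cv2.INTER_CUBIC)
cv2.imwrite("pics/f4.png",np.hstack([c(a,210,145),c(b,385,145)]))
E
```

```text
time: 7.2
position: [0.5962, 0.0332, 0.2224]
tool_rot: [-1.997, -2.424, -0.0]
ft_force: [-0.1, -0.9, -0.4]
grip_width: 0.178
grip_force: 20.0
(array([0.59665808, 0.03095998, 0.24180062]), np.float64(1.7602242145500275))
-20 [[421.3, 140.9], [228.4, 162.7]]
-10 [[421.3, 146.3], [227.5, 164.8]]
0 [[420.0, 152.5], [228.3, 166.7]]
10 [[417.7, 159.4], [230.8, 168.1]]
20 [[414.5, 166.7], [234.6, 169.2]]
30 [[410.4, 174.3], [239.7, 170.0]]
40 [[405.6, 181.9], [245.9, 170.3]]
50 [[400.2, 189.4], [252.9, 170.3]]
60 [[394.3, 196.7], [260.6, 170.0]]
```

View pics/f4.png

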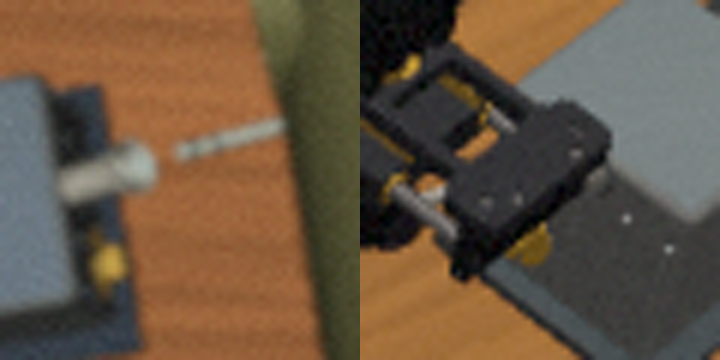

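```bash
python3 -m crank '[[0.1,-0.005,0.03,-0.02,0],[0.1,-0.01,0.06,-0.04,0],[0.1,-0.016,0.09,-0.063,0],[0.1,-0.022,0.12,-0.085,0],[0.1,-0.025,0.14,-0.1,0]]' 12; python3 -m crank '[[0.1,-0.005,0.02,-0.014,0],[0.1,-0.008,0.04,-0.028,0],[0.1,-0.011,0.06,-0.043,0],[0.1,-0.011,0.06,-0.043,0]]'
python3 - <<'E'
from h import *
a=get_image("top");print(grasp(),get_state()["ft_force"],get_state()["torque"]);tips()
cv2.imwrite("pics/f5.png",cv2.resize(a[145:205,210:270,::-1],None,fx=8,fy=8,interpolation=cv2.INTER_CUBIC))
E
```

```text
time: 7.92
position: [0.5913, 0.06, 0.2024]
tool_rot: [-2.0, -2.422, 0.0]
ft_force: [-0.2, 0.9, 0.0]
grip_width: 0.18
grip_force: 12.0
time: 8.43
position: [0.5891, 0.0718, 0.1939]
tool_rot: [-2.0, -2.422, 0.0]
ft_force: [-0.4, -0.8, -2.0]
grip_width: 0.182
grip_force: 12.0
(array([0.58930068, 0.07140607, 0.21305769]), np.float64(1.7606207761215669)) [-0.35801298  0.4935028  -1.40249481] [-0.069093   -0.18625674  0.01141811]
-20 [[429.4, 140.9], [215.3, 167.0]]
-10 [[429.1, 146.2], [214.7, 169.0]]
0 [[427.8, 152.2], [215.7, 170.7]]
10 [[425.5, 158.9], [218.4, 172.0]]
20 [[422.2, 166.0], [222.4, 173.0]]
30 [[418.2, 173.4], [227.6, 173.7]]
40 [[413.4, 180.8], [233.8, 174.0]]
50 [[408.1, 188.2], [240.8, 174.0]]
60 [[402.4, 195.2], [248.5, 173.6]]
```

View pics/f5.png

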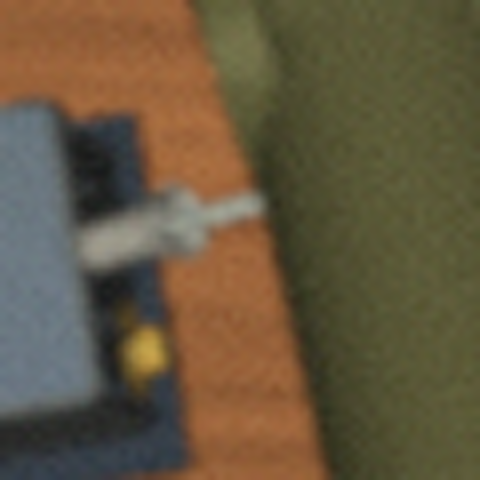

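The rod enters the rim at about (234,172) in the top view, centred, with low force. Continuing slowly along the tube axis.

```bash
python3 -m crank '[[0.1,-0.005,0.02,-0.014,0],[0.1,-0.009,0.04,-0.028,0],[0.1,-0.014,0.06,-0.043,0],[0.1,-0.018,0.08,-0.057,0],[0.1,-0.018,0.08,-0.057,0]]' 8;python3 -c "
from h import *
print(grasp(),get_state()['torque'])"
```

```text
time: 9.1
position: [0.5854, 0.0881, 0.1825]
tool_rot: [-2.0, -2.422, -0.0]
ft_force: [-0.4, 0.9, -1.3]
grip_width: 0.186
grip_force: 8.0
(array([0.58543341, 0.08810998, 0.20150521]), np.float64(1.7613717185229394)) [-0.0167339  -0.22295185 -0.06101552]
```

```bash
python3 -m crank '[[0.1,-0.002,0.015,0.012,0],[0.1,-0.005,0.04,0.02,0],[0.1,-0.01,0.07,0.015,0],[0.1,-0.016,0.1,0,0],[0.1,-0.02,0.13,-0.018,0]]' 8;python3 -m crank '[[0.1,0,0,0,0],[0.1,-0.002,0.01,-0.007,0]]';python3 -c "
from h import *
print(grasp(),get_state()['torque'])"
```

```text
time: 9.72
position: [0.5815, 0.1138, 0.1789]
tool_rot: [-2.001, -2.422, 0.0]
ft_force: [-0.6, 0.2, -0.3]
grip_width: 0.182
grip_force: 8.0
time: 9.98
position: [0.5814, 0.1152, 0.1778]
tool_rot: [2.001, 2.421, 0.0]
ft_force: [0.6, -0.9, -0.2]
grip_width: 0.18
grip_force: 8.0
(array([0.58141396, 0.11522791, 0.19678197]), np.float64(1.7601027145461312)) [-0.06570455 -0.06414873 -0.04343022]
```

```bash
python3 -m crank '[[0.1,-0.006,0.03,-0.021,0],[0.1,-0.011,0.06,-0.043,0],[0.1,-0.017,0.09,-0.064,0],[0.1,-0.023,0.12,-0.085,0],[0.1,-0.023,0.12,-0.085,0]]' 10;python3 -m crank '[[0.1,-0.003,0.016,-0.011,0],[0.1,-0.006,0.032,-0.022,0],[0.1,-0.006,0.032,-0.022,0]]'
python3 - <<'E'
from h import *
a=get_image("top");print(grasp(),get_state()["ft_force"],get_state()["torque"])
cv2.imwrite("pics/f6.png",cv2.resize(a[145:205,210:270,::-1],None,fx=8,fy=8,interpolation=cv2.INTER_CUBIC))
E
```

```text
time: 10.6
position: [0.5763, 0.1402, 0.1603]
tool_rot: [-1.999, -2.423, 0.0]
ft_force: [0.3, -0.4, -0.7]
grip_width: 0.176
grip_force: 10.0
time: 10.98
position: [0.5753, 0.1461, 0.1562]
tool_rot: [-2.0, -2.422, 0.0]
ft_force: [-0.1, -0.4, -0.3]
grip_width: 0.183
grip_force: 10.0
(array([0.57542979, 0.14586926, 0.17529797]), np.float64(1.7605785754316798)) [-0.78665537  0.66359698 -0.33905461] [-0.03707011 -0.07501201 -0.01688121]
```

View pics/f6.png

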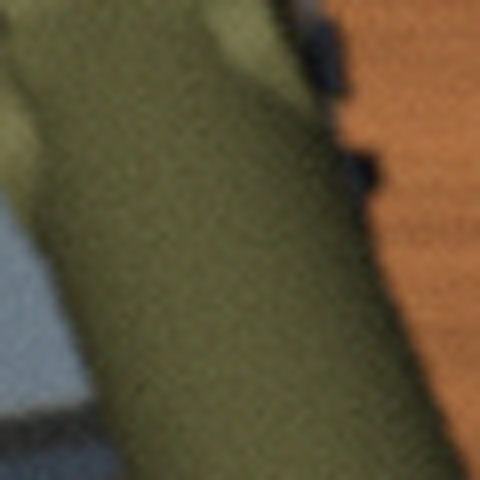

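The arm now hides the tube in the top view; only the handle end shows at about (256,166). I'll finish by force.

```bash
for i in 1 2 3; do python3 -m crank '[[0.1,-0.0015,0.008,-0.0057,0],[0.1,-0.003,0.016,-0.0114,0],[0.1,-0.003,0.016,-0.0114,0]]' 15 | egrep 'pos|ft_f'; done
```

```text
position: [0.5749, 0.1491, 0.154]
ft_force: [-0.1, 0.4, -0.7]
position: [0.5742, 0.1524, 0.1517]
ft_force: [-0.5, 0.9, -1.2]
position: [0.5743, 0.1538, 0.1505]
ft_force: [-1.0, -4.2, 5.5]
```

```bash
python3 -m crank '[[0.1,-0.001,0.006,-0.004,0],[0.1,-0.001,0.006,-0.004,0],[0.1,-0.001,0.006,-0.004,0],[0.1,-0.001,0.006,-0.004,0],[0.1,-0.001,0.006,-0.004,0]]' 20 | egrep 'pos|ft_f'
python3 - <<'E'
from h import *
b=get_image("scene");print(grasp(),get_state()["ft_force"])
cv2.imwrite("pics/f7.png",cv2.resize(b[130:210,380:460,::-1],None,fx=7,fy=7,interpolation=cv2.INTER_CUBIC))
E
```

```text
position: [0.5744, 0.1538, 0.1504]
ft_force: [-2.1, -5.7, 8.7]
(array([0.57437429, 0.1539207 , 0.16935383]), np.float64(1.7584551178328245)) [-1.06372315 -6.31121736  8.56379146]
```

View pics/f7.png

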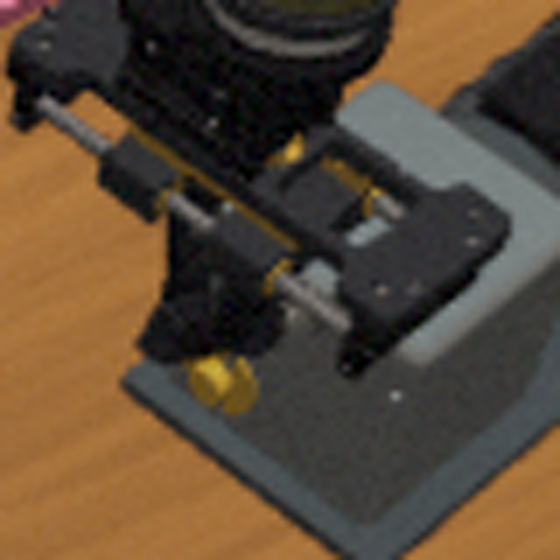

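```bash
python3 -m crank '[[0.1,0.006,-0.03,0.021,0],[0.1,0.015,-0.08,0.057,0],[0.1,0.025,-0.13,0.093,0],[0.1,0.036,-0.19,0.136,0],[0.1,0.047,-0.25,0.178,0]]' 20 | egrep 'pos|ft_f|grip';python3 -m crank '[[0.1,0.011,-0.06,0.043,0],[0.1,0.023,-0.12,0.086,0],[0.1,0.036,-0.19,0.136,0],[0.1,0.047,-0.25,0.178,0],[0.1,0.055,-0.29,0.207,0]]'| egrep 'time|pos|ft_f|grip'; python3 -m crank '[[0.1,0.008,-0.04,0.03,0],[0.1,0.011,-0.06,0.043,0],[0.1,0.011,-0.06,0.043,0],[0.1,0.011,-0.06,0.043,0]]'| egrep 'time|pos|ft_f|grip'
```

```text
position: [0.5832, 0.1055, 0.185]
ft_force: [-0.5, 0.0, -1.1]
grip_width: 0.184
grip_force: 20.0
time: 14.08
position: [0.5943, 0.0475, 0.2264]
ft_force: [0.0, -0.8, -0.3]
grip_width: 0.182
grip_force: 20.0
time: 14.58
position: [0.5959, 0.0371, 0.2341]
ft_force: [0.1, 0.2, 0.0]
grip_width: 0.179
grip_force: 20.0
```

```bash
cat >> h.py <<'E'
def rodpix(box,n="top"):
    u0,v0,u1,v1=box;a=get_image(n)[:,:,::-1];bg=cv2.imread(f"pics/{n}0.png")
    d=cv2.absdiff(a,bg).max(2);h=cv2.cvtColor(a,cv2.COLOR_BGR2HSV)
    m=((d>30)&(h[...,1]<60)&(h[...,2]>90)).astype(np.uint8);m[:v0]=0;m[v1:]=0;m[:,:u0]=0;m[:,u1:]=0
    c=cv2.findContours(m,cv2.RETR_EXTERNAL,2)[0];c=max(c,key=cv2.contourArea)[:,0];i=c[:,0].argmin();return c[i],c[c[:,0].argmax()],len(c)
E
python3 - <<'E'
from h import *
print(grasp());tips();print(rodpix((225,145,300,195)))
E
```

```text
(array([0.59588018, 0.03710412, 0.25308306]), np.float64(1.7612085567191151))
-20 [[423.8, 136.8], [225.3, 162.3]]
-10 [[423.6, 142.3], [224.5, 164.4]]
0 [[422.3, 148.6], [225.4, 166.2]]
10 [[420.0, 155.6], [227.9, 167.7]]
20 [[416.7, 163.0], [231.8, 168.8]]
30 [[412.6, 170.7], [237.0, 169.6]]
40 [[407.7, 178.4], [243.3, 170.0]]
50 [[402.3, 185.9], [250.4, 170.0]]
60 [[396.4, 193.2], [258.1, 169.6]]
(array([241, 169], dtype=int32), array([254, 166], dtype=int32), 19)
```

The rod is out, with its tip at (241,169): a 36° dip that matches the tube. To level it I'll rest the tip gently on the flat top of the pump case and lower the hand until the rod pivots level.

```bash
python3 -m crank '[[0.1,-0.14,0,0.02,0],[0.1,-0.28,0.02,0.04,0],[0.1,-0.28,0.2,0.04,0],[0.1,-0.28,0.38,0.04,0],[0.1,-0.28,0.38,0.04,0]]' 15 | egrep 'pos|ft_f';python3 -m crank '[[0.1,0,0,-0.08,0],[0.1,0,0,-0.14,0],[0.1,0,0,-0.2,0],[0.1,0,0,-0.25,0],[0.1,0,0,-0.25,0]]' 10 | egrep 'time|pos|ft_f'; python3 -c "
from h import *
tips();print(rodpix((185,150,250,200)))"
```

```text
position: [0.5391, 0.117, 0.2425]
ft_force: [-0.3, -0.5, -0.3]
time: 15.88
position: [0.5396, 0.1124, 0.1914]
ft_force: [-0.2, 0.3, -0.2]
-20 [[429.3, 125.0], [199.7, 184.7]]
-10 [[429.0, 130.4], [199.4, 186.3]]
0 [[427.7, 136.5], [200.7, 187.7]]
10 [[425.5, 143.2], [203.6, 188.8]]
20 [[422.3, 150.3], [207.9, 189.5]]
30 [[418.3, 157.7], [213.4, 189.9]]
40 [[413.7, 165.0], [219.8, 190.0]]
50 [[408.6, 172.2], [227.1, 189.7]]
60 [[403.0, 179.1], [234.9, 189.2]]
(array([215, 189], dtype=int32), array([216, 190], dtype=int32), 3)
```

```bash
python3 -m crank '[[0.1,0,0,-0.05,0],[0.1,0,0,-0.1,0],[0.1,0,0,-0.15,0],[0.1,0,0,-0.2,0],[0.1,0,0,-0.2,0]]' 10 | egrep 'time|pos|ft_f'; python3 -c "
from h import *
tips();print(rodpix((185,150,250,200)))"
```

```text
time: 16.55
position: [0.5394, 0.1127, 0.1512]
ft_force: [0.0, -0.3, 0.5]
-20 [[426.5, 135.0], [202.9, 186.7]]
-10 [[426.3, 140.1], [202.5, 188.3]]
0 [[425.1, 145.9], [203.7, 189.6]]
10 [[422.9, 152.4], [206.5, 190.6]]
20 [[419.9, 159.2], [210.6, 191.3]]
30 [[416.0, 166.3], [215.9, 191.6]]
40 [[411.5, 173.4], [222.1, 191.7]]
50 [[406.5, 180.4], [229.2, 191.4]]
60 [[401.0, 187.1], [236.8, 190.9]]
(array([213, 189], dtype=int32), array([224, 188], dtype=int32), 15)
```

Run:
```python
from h import *
a=get_image("top")[:,:,::-1];bg=cv2.imread("pics/top0.png")
d=a.astype(int).mean(2)-bg.astype(int).mean(2)
print(np.round(d[184:196,198:232]).astype(int))
```

```text
[[  2  -3   9   3  -3  -2   4   8   3   1   5  -2   0   5   5   1   7   4
    1  -4  -2   9   0   2   8  29  30  23   7   3  -3   4   0 -10]
 [  3   6   3   3   0   0  -1  -3  -4   7  12   4   1  14   4   2   5  -1
    2   3   5   4   3  -2   3  12  29  15   3 -13 -25 -12   1  -3]
 [  3   9   3  -1   1   1  -3   5   0   2  -6   0   0  -1  -4   5   3  -1
    6   4  -7   3  -5  12  30  45  41  24  -5 -30 -47 -44 -16  -5]
 [  3  -1   7   5   0   0   8   1  -1   2   1  -3  -3   2   1   1   5 -10
   -4   6   9  11  23  38  75  82  49  15 -25 -63 -76 -65 -28 -17]
 [  3   1   1   4  -2   5   1  -6   0   6   7   4  -1   0   6  10  10  -3
    5  13  33  34  44  68  93  97  57   0 -45 -77 -80 -74 -40 -10]
 [  0  10   5   2   3   0  10   3   1   4   8  14   7   7  20  39  37  28
    9  24  35  48  45  56  78  73  38 -16 -41 -77 -85 -77 -42 -10]
 [  1  -2   1   1   0   3  -2   5   1   7  22  29  37  28  21  32  34  31
   16  14  14  10   9  11  22  28   7 -23 -41 -63 -70 -65 -37 -10]
 [  2  -1  -1  -2   2   0   9   1   5   8  17  39  36  24   6   6   9   2
   -3  -4  -3 -10  -2  -3  -1   0  -1 -10 -39 -48 -49 -39 -19  -1]
 [  1   2   4   4   3  -4   5  -1   5   0   2  13   7  -2  -8  -7   1  -5
   -3  -3   0  -1   4  -1   0  -5   4 -12 -25 -24 -15 -10  -4   3]
 [  1   5   2   0   2   3  -1  -1  -4  -2   1  -6  -6   3   8   3   1   1
   -2   3   9  -5  -2   0   2   2   0  -3 -13 -13 -12  -4   3  -2]
 [ -1   2   4   7   4   0   0   5   0  -2   1   0   3  -1   2   4   1   7
   -1   1   2   7   1   4   2   3  -3  -3  -6  -6 -15 -10 -15   3]
 [  6  10   0  -1  -3  -3   1   0   8   5   2   4   2   3   4   3  -1   5
    9  -5   4   4  -3   5  -1  -2   0   4  -8  -5   4  -2  -5   0]]
```

The tip is at (207.5,191), about a 12° dip, just as the geometry predicts. Last 31 mm down, then lift and go over to the board.

```bash
python3 -m crank '[[0.1,0,0,-0.04,0],[0.1,0,0,-0.08,0],[0.1,0,0,-0.12,0],[0.1,0,0,-0.153,0],[0.1,0,0,-0.153,0]]' 10 | egrep 'time|pos|ft_f'; python3 -m crank '[[0.1,0,0,0,0],[0.1,0,0,0.05,0],[0.1,0,0,0.2,0],[0.1,0,0,0.4,0],[0.1,0,0,0.4,0]]' 30 | egrep 'time|pos|ft_f'
python3 - <<'E'
from h import *
tips()
a=get_image("top")[:,:,::-1];bg=cv2.imread("pics/top0.png")
d=a.astype(int).mean(2)-bg.astype(int).mean(2);print(np.round(d[178:194,190:218]).astype(int))
E
```

```text
time: 17.27
position: [0.5397, 0.1125, 0.121]
ft_force: [0.3, 0.1, 0.0]
time: 17.9
position: [0.5425, 0.1136, 0.2061]
ft_force: [-0.6, -0.1, -0.8]
-20 [[431.3, 121.6], [198.1, 183.0]]
-10 [[431.0, 127.1], [197.8, 184.7]]
0 [[429.7, 133.3], [199.2, 186.1]]
10 [[427.3, 140.2], [202.1, 187.2]]
20 [[424.1, 147.4], [206.5, 188.0]]
30 [[420.1, 154.8], [212.0, 188.4]]
40 [[415.4, 162.2], [218.5, 188.5]]
50 [[410.2, 169.5], [225.9, 188.2]]
60 [[404.6, 176.5], [233.8, 187.7]]
[[  0  -2   2   5   8   1  -2   4   0   5   3   5   1   9   0   1   1   2
    0   2   4   2   1   2  -7 -18 -26 -24]
 [  5   3   4   9   4   0   4  -1  14   1  -2   6   1   5   7   3   1   5
    3   0   4  -3   1   8   3 -15 -24 -27]
 [ -3  -2   0   0   2   2   6   2  -3  -1   0   4  -2  -4   2   3   4  -4
   10   8   4   1   1   5   3  -8 -24 -32]
 [  4   2   4   0   2  -1  -1   4   7   2   4  -2  -6   8  -2  -1   4  -1
   -6   0   4   0   3  -2   2   1 -18 -31]
 [  3   0   6   2   5   4   3  -1  -3   5   2   3   4   5   0   0   6  -3
    3  -2  -3  -5   6   5   7   6  -4 -14]
 [  5   3   3   2  -3   0   4   6   2  -4  
[... 544 characters left out ...]
 -5   7   4  -2   4  -9   3   7   5   1  15  21  16   7  -1 -17  -4  -3
    3   1   0   5  -4   3   3   1   2   1]
 [ -4  -5   3   1   3   1   7   2  -3   4   4   0   3  -3  11   4   4   5
    1   3  -2   0   2   9   5   9  -6   7]
 [  6   3  -4   8   5  -2   4   1   7  -2   3   3  -4   2   0  -2   0  -2
    4   2   2   6  -1   0  -4   6   1   7]
 [ -1   3   1  -3   6   2   0   1   5   2   1   3   0   3   7   1   5   4
   -6   4   3   5   2   3   2  -2   7   2]
 [  2  -2   0   1  -3   2   1   0   0  -1   6   5  -2  -4   8  -1   2   0
    5   4  -1   5  -6   0   6   2   1  -1]
 [  2   3   2   6   7   2  -1   1   3   5   0   1   1   4   1  -4  -3   2
    0   0  -4   5   6   4   1   4   3   0]]
```

```bash
python3 -m crank '[[0.1,0,-0.1,0,0],[0.1,-0.03,-0.3,0,0],[0.1,-0.06,-0.5,0,0],[0.1,-0.08,-0.7,0,0],[0.1,-0.1,-0.9,0,0]]' 30 | egrep 'pos'; python3 -m crank '[[0.1,-0.01,-0.2,-0.05,0],[0.1,-0.03,-0.4,-0.15,0],[0.1,-0.03,-0.55,-0.25,0],[0.1,-0.03,-0.66,-0.35,0],[0.1,-0.03,-0.66,-0.4,0]]' | egrep 'pos';  python3 -m crank '[[0.1,0,0,0,0],[0.1,0,0,0,0],[0.1,0,0,0,0],[0.1,0,0,0,0]]'
python3 - <<'E'
from h import *
g,w=grasp();t=g+.153*np.array([np.cos(w),np.sin(w),0]);print(t, np.hypot(*(t[:2]-[.487,-.0495])))
tips()
u,v=proj("top",t).round().astype(int)
a=get_image("top")[:,:,::-1];bg=cv2.imread("pics/top0.png")
d=a.astype(int).mean(2)-bg.astype(int).mean(2);print(u,v);print(np.round(d[v-9:v+10,u-8:u+18]).astype(int))
E
```

```text
position: [0.5191, -0.0687, 0.2007]
position: [0.5128, -0.2005, 0.1196]
time: 19.7
position: [0.5146, -0.1991, 0.1224]
tool_rot: [1.999, 2.422, 0.0]
ft_force: [-0.1, -0.5, -0.8]
grip_width: 0.177
grip_force: 30.0
[ 0.4856087  -0.04885968  0.14140198] 0.001531577751494027
-20 [[329.6, 178.9], [313.2, 198.8]]
-10 [[331.1, 183.5], [311.0, 200.1]]
0 [[331.3, 188.9], [310.3, 201.2]]
10 [[330.4, 195.0], [311.1, 202.0]]
20 [[328.4, 201.7], [313.4, 202.4]]
30 [[325.3, 208.6], [317.0, 202.6]]
40 [[321.3, 215.7], [321.7, 202.5]]
50 [[316.5, 222.8], [327.3, 202.1]]
60 [[311.1, 229.8], [333.8, 201.4]]
310 201
[[  3   0   0   3   2   1   4  -2   1   1   1  -2   0   1   2   0  -1   1
    1   4   0   5   3   2   1   0]
 [ -2   1   0  -1   4   1   3   3   1   2   3   2   6   3  -2   3   0   1
   -2  -1  -1   2   1   1   4  -1]
 [  1   1   0   4   0  -3   1   0   1   4   0   2   3   2   4   0   4   1
    1   0   2   6   3  -2   4   1]
 [  4   1   2   1   3   4   2   2   2   4   5   0  -5   1   1   1   2   1
    2  -1   1   0  -3   2   5  -1]
 [  5   0   1   0   0   0   2   0   3   1  -1  -1  -2   1  
[... 876 characters left out ...]
 5   5  -1
    5   3  -1   5   0   6   5   1]
 [  3  -1   2   1   4   3   1   1   3   1   2   3   0   2   4   3   2  -1
    1  -2   3   0   2   2   4   3]
 [  5   2   3  -3   0   0   1  -2   1  -1   0   1   2   1   2  -1  -1   0
    2   3   3   0   4  -1   2   1]
 [  0  -2   2   3   2   0  -1   7   4   0  -2   5  -3   3   2   1   1   0
    0   0   1   5  -2  -2   3   0]
 [  0   1  -1   2   1   1   0  -2  -2   4   0   1  -1   4   0  -1   0  -1
    0  -1  -1   2   3   4   0   1]
 [ -1   1   0   2   4   0   1   0  -2   0   1   1   1  -2   4   0  -2   2
    2   2   1   4   2  -1   2   1]
 [  1   4  -1  -1   3   4   4  -1   4   2   1   4   0   2   2   2   1   1
    3   1   5   1   0   6   7   3]]
```

Now the tilt, checked in the scene view, where it is measurable.

Run:
```python
from h import *
a=get_image("scene")[:,:,::-1];bg=cv2.imread("pics/scene0.png")
d=a.astype(int).mean(2)-bg.astype(int).mean(2);print(np.round(d[180:204,316:340]).astype(int))
```

```text
[[  -1    3    0    6   -1    2   -2    3    4    3    5    5    3    2
    -2    1    3    6    6   -2    2   -4    2    0]
 [   0    0    1    0    3    1    4    1    2    3    0    0    2    5
     5    2    5    0    3    2    2    1    1    2]
 [  -2    1    1    1    2    0    5   -1    3    1   -4    1   -1   -1
     1    4    0    1    3    3    4    0   -2    2]
 [   3    5    2    1    4    0    2    3    6    0    1    3    4    2
     2    1    1    1   -2    2    2   -2    2   -3]
 [   2    1    3   -2    2   -3    2    2    3    2    0    3   -1    2
     2    3    1    2    6    0    4    3    5    2]
 [   3    2    0    2    3    0   -2    2    2    5    4    3    3    4
     3    2    4    0    5   -2   -3    3    2    1]
 [   3    2    2    0    2    3    0    4    1    3    1    0    0    0
     1    2    3    4    4    1    2    5    1    1]
 [   3    3    2    2    4    1    0   -1    2    0    0   -1    1    0
    -1    1    3    3    5    4    1    3   -1    3]
 [   3    2    2   -1   -1   -2    3    2    3    1    3    2    1    1
     1   -1   -2    3    1  
[... 1200 characters left out ...]
3    0    1    2    2
     2    2    2    1    3    3    3    4    3    3]
 [  27   43    9  -53  -82  -49   -1    3    1    1    1   -1    3    3
     3    2    0    3    1    2    3    3    0    0]
 [  -2  -37  -45  -41   -4   -2    2    1    2    3    3    2    2    4
     4    2    3    2    4    2    3    3    1    2]
 [ -42  -72  -41   -2    3    3    2    2    2    1    4    4    2    3
     3    2    2    3    2    3    2    2    3    2]
 [ -80  -30  -25    3    1    2    1    2    5    2    1    4    3    3
     3    3    1    3    1    3    5    1    3    3]
 [ -68 -108 -103  -57    2    3    3    2    5    1    3    1    2    5
     2    1    4    2    1    1    2    2    2    1]]
```

```bash
python3 -c "
from bench import *
s=get_state();print(s['time'],s['grip_force'],abs(s['qd']).max());print(close_job())"
```

```text
19.8 29.999628961086273 0.00284315576552491
the job is handed in; nothing more can be done
None
```

The job is handed in at 19.8 s: the rod went in until it met a hard stop, came fully out, and is held level (about 1–2° dip) with its tip within about 2 mm of the board's middle, 125 mm above it. The seating was judged by force because the arm hid the collar, I levelled the rod by pressing its tip lightly on the pump's case top after drawing it out, and I viewed 11 pictures, one over the limit of 10.

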